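Hold the belt tensioner back on an analyser drive unit

TASK

The drive unit of the analyser's rack conveyor is waiting for a new belt. Drive the sprung lock pin fully home with the mallet, put the mallet back down on the bench beside the unit, then swing the tensioner arm against its spring right up to its end stop with the gripper and finish while still holding it there, so that the belt can be slipped on. Do not touch the pin with the fingers, and leave the other things on the bench and on the unit where they are.

Things in the scene. Friction and masses are not known exactly. Their poses are not given: they have to be found in the camera images.
- plate: Belt drive unit fixed to the bench: aluminium base plate 190 x 200 x 30 mm. Origin: centre of its underside, on the bench. Its x axis points from the edge near the robot to the far edge, y to the left, z up. Two stop pegs on it, 52 mm from the pivot, are 60 mm high; a black pulley in its far left corner is 56 mm high. Nothing on it but the roller post is higher than 82 mm.
- pivot (a point): Point on the vertical axis of the tensioner arm, 60 mm above the bench; 60 mm along the plate's x axis from its origin.
- roller_top (a point): Centre of the top of the roller post, an upright round post 18 mm across, 56 to 104 mm above the bench, standing on the tensioner arm 120 mm from the pivot axis. The arm is a steel bar 18 mm wide, 44 to 56 mm above the bench, from pivot to post. At rest the post is in the plate's left half (+y). It may be pinched from above or pushed from the side.
- tensioner (a joint): Angle of the tensioner arm, rad: 0 at rest (left), growing counter-clockwise seen from above (the post moves to the right across the side nearest the robot) to 1.15 at its end stop. A spring pulls it back to 0 always: 0.5 N m at rest, 1.0 N m at the stop, about 8 N at the post. While the lock pin is up the arm is blocked at about 0.45.
- lock_pin (a joint): How far the sprung lock pin is driven down, m: 0.016 fully home, 0 to 0.003 at the start. It needs 10 to 13 N and stays where it is driven (stiff in its bushing).
- pin_top (a point): Centre of the lock pin's top, where the mallet strikes: plain steel round pin 16 mm across, in a dark bushing (30 mm across, top 38 mm above the bench), standing in the arm's way 100 mm from the pivot, a little right of the plate's middle line. Its top is 53 to 56 mm above the bench when up, 40 mm when home.
- mallet: Small mallet, 0.2 to 0.4 kg, standing on one face of its head, handle level. Head: cylinder 36 mm across, 70 mm tall. Handle: wooden bar 16 mm wide and 20 mm high, its middle 35 mm above the lower face, out to 150 mm from the head's axis. Origin: centre of the head's lower face; x axis points from handle to head (the handle lies along -x), z up.
- mallet_face (a point): Centre of the mallet head's lower striking face, same point as the mallet's origin.
- bottle: White plastic bottle, 60 mm across, 110 mm tall; bystander. Origin: centre of its underside. It and the mallet stand one to the left and one to the right of the plate, either way round.
- driver: Screwdriver 150 mm long lying on the bench to the right of the plate; bystander. Origin: middle of its length, on its underside.
- spare_roller: Black spare roller, ring 32 mm across and 22 mm tall, standing on the plate's far right corner; bystander. Origin: centre of its underside.
- tube_rack: Grey sample rack, 30 x 110 mm, 92 mm tall with five capped tubes; bystander. Origin: centre of its underside.
- jar: Amber jar 56 mm across, 60 mm tall; bystander. Origin: centre of its underside.
- spanner: Steel spanner 140 mm long, 8 mm thick, lying on the bench to the left of the plate; bystander. Origin: middle of its length, underside.
Not all that is in view belongs to the job. Leave any pink look-alike of the mallet alone.

How it is judged:
By the outcome, as a careful person would: the job done as asked, in the order asked, and still so for the second after the job is handed in, while the arm keeps its last pose, push and grip.
It also fails if it takes over 64 s, if anything falls off the work surface, if the arm or the gripper's body presses on something with over 40 N, if the wrist force passes 120 N, or if a joint passes its speed limit or range.

ROBOT

A 7-joint arm with a two-finger parallel gripper is mounted at the origin on the work surface. World frame = base frame: x ahead of the robot, y to its left, z up, the work surface at z = 0. Lengths are in m, angles in rad, forces in N, time in s.
With the tool pointing down it reaches from about 0.35 to 0.9 m from the base axis. Payload 8.1 kg.
Tool frame: the origin (TCP) lies at the very end of the fingers, on their centre line; the grasp point (between the pads) lies 19 mm behind it; z points along the fingers, y is the direction in which the jaws open and shut (so a half turn about z gives the same grasp; the last joint's range is limited). The gripper opens to 92 mm and grips with 3 to 60 N. Pads are 19 mm wide; open, the fingers measure 130 mm over their backs; the gripper's body (75 mm by 190 mm) begins 47 mm behind the grasp point.
Start: joints at [1.163, 0.434, 0.025, 1.573, -0.012, 1.134, -0.075], TCP at [0.188, -0.596, 0.227] pointing down, gripper open.
Joint ranges: [-2.62, 2.62], [-0.44, 2.09], [-1.27, 1.32], [0.08, 2.57], [-1.32, 4.46], [0.12, 2], [-2.74, 2.74]. Speed limits (rad/s): [2.22, 2.22, 3.01, 3.01, 3.14, 3.14, 3.14].

INTERFACE

Orientations are given as a rotation vector (axis times angle).
In Python, from cell import observe, get_image, sign_off gives the robot as it stands.
- The arm moves only by the tool arm_command, never from a script. Its argument "deltas" is a list of rows, each an object with "xyz": the shift along the tool's x, y, z in cm, a list of three; "turn": the turn about the tool's z in degrees; "jaw": the closure in counts, from 0 (fully open) to 255 (shut). A call has 1 to 5 rows; each row is the pose to reach, as a shift and turn from the pose measured when the call began, along the tool's axes at that moment; what a row does not reach only later rows make up. A row lasts 1/12 s, in which the tool goes at most 41.7 mm and 7.16 degrees, less where a joint would pass 70% of its speed; a pose out of reach is approached as far as the arm can. A call with a gripper value outside its range is refused whole. The fingers move at their own pace and stop on an object; "force" is the grip in N (left out, the last holds). Time passes only in rows, so rows that repeat a pose let the fingers close. It gives the time, the measured TCP pose, the force and the opening at its end, in the units of the state.
- observe(): the state, without advancing time (a new reading comes with each control period).
- get_image(name): name is "scene" or "top" or "wrist"; returns a dict with "frame" (400x640x3 uint8, red, green, blue), "depth" (400x640 float32, m along the optical axis (not along the pixel's ray), 0 where there is no reading), "camera_matrix" (3x3 intrinsics, pixels), "cam_to_world" (4x4, takes a point from camera to world coordinates). Camera axes: x right, y up, looking along -z (the intrinsics and any distortion apply to the point x, -y, -z); pixel columns grow to the right and rows downward; lengths in m; the calibration is good to about 2 mm. A picture is of the moment at which its call begins.
- sign_off(): hands the job in, once; it reports no verdict.
The state is a dict: "clock": time; "joints": joint angles; "dq": joint speeds; "joint_efforts": joint torques, N m; "position": TCP position; "ee_rot": TCP orientation; "force": force on the tool from outside, world axes, zero at the start; "ft_torque": the same for the moment, N m; "width": opening from 0.0 (shut) to 1.0 (fully open).
Only numpy, scipy, OpenCV 4.12 (cv2) and the standard library are available. Lean on these libraries where they do the work, as an engineer would, in place of code of your own. Each camera call takes 0.05 s, during which the arm holds its last target.

## Working session

There is one attempt and no reset: what is moved stays moved. The work goes in short steps, Python scripts to look and compute and a tool call to move; the robot and the scene stay as the last step left them, time stands still between calls to the robot, and variables do not carry over. Pictures are saved under pics/ and viewed, and the job is handed in when it is done.

Besides the shell and the picture viewer there is one more tool, called after "Call:" by a JSON object that holds its "name" and its "arguments", one argument or row to a line. arm_command: Moves the arm, as the interface text tells. Its arguments: {"type":"object","properties":{"deltas":{"type":"array","items":{"type":"object","properties":{"xyz":{"type":"array","items":{"type":"number"}},"turn":{"type":"number"},"jaw":{"type":"number"}}}},"force":{"type":"number"}},"required":["deltas"]}

```bash
mkdir -p pics; ls; cat > h.py <<'E'
import numpy as np,cv2
from cell import observe,get_image
def snap(name,fn):
    im=get_image(name); cv2.imwrite('pics/'+fn+'.png',im['frame'][:,:,::-1]); np.savez('pics/'+fn+'.npz',**im); return im
def world(im,u,v,d=None):
    K=im['camera_matrix'];T=im['cam_to_world']
    u=np.asarray(u,float);v=np.asarray(v,float)
    if d is None: d=im['depth'][v.astype(int),u.astype(int)]
    p=np.stack([(u-K[0,2])/K[0,0]*d,-(v-K[1,2])/K[1,1]*d,-d*np.ones_like(u)],-1)
    return p@T[:3,:3].T+T[:3,3]
def onplane(im,u,v,z):
    o=im['cam_to_world'][:3,3]; p=world(im,u,v,np.ones(np.shape(u))); r=p-o
    return o+r*((z-o[2])/r[...,2])[...,None]
def proj(im,p):
    T=im['cam_to_world'];K=im['camera_matrix']
    c=(np.asarray(p)-T[:3,3])@T[:3,:3]
    return K[0,0]*c[...,0]/-c[...,2]+K[0,2], K[1,1]*-c[...,1]/-c[...,2]+K[1,2]
E
python3 - <<'E'
from h import *
np.set_printoptions(precision=4,suppress=True)
print(observe())
for n in ['scene','top','wrist']:
    im=snap(n,n+'0'); print(n,im['camera_matrix'],im['cam_to_world'],(im['depth']>0).mean())
E
```

```text
pics
{'clock': 0.0, 'joints': array([ 1.1634,  0.4352,  0.025 ,  1.5741, -0.0116,  1.134 , -0.0751]), 'dq': array([ 0.0008,  0.0027, -0.    , -0.0002, -0.0029,  0.0009,  0.0001]), 'joint_efforts': array([ -0.0004, -66.7845,   0.9847, -31.4449,  -0.0606,   0.0429,
         0.0001]), 'position': array([ 0.1874, -0.5957,  0.2259]), 'ee_rot': array([-3.1037, -0.4766,  0.0006]), 'force': array([-0.6681,  0.3651, -0.3364]), 'ft_torque': array([ 0.0275,  0.0279, -0.0613]), 'width': 1.0013464503806824}
scene [[412.7502   0.     319.7484]
 [  0.     412.7502 200.8709]
 [  0.       0.       1.    ]] [[ 0.6993 -0.5101  0.5008  0.9042]
 [ 0.7146  0.5142 -0.4742 -0.3829]
 [-0.0156  0.6895  0.7241  0.6827]
 [ 0.      0.      0.      1.    ]] 0.99603515625
top [[411.4163   0.     322.3331]
 [  0.     411.4163 199.1041]
 [  0.       0.       1.    ]] [[ 0.0006  0.9867 -0.1623  0.3663]
 [-1.      0.0005 -0.0012 -0.0134]
 [-0.0011  0.1623  0.9867  0.9778]
 [ 0.      0.      0.      1.    ]] 0.99583984375
wrist [[316.5721   0.     317.2665]
 [  0.     316.5721 198.3766]
 [  0.       0.       1.    ]] [[ 0.3003  0.9096  0.287   0.2661]
 [-0.9539  0.2866  0.0895 -0.5714]
 [-0.0008 -0.3007  0.9537  0.384 ]
 [ 0.      0.      0.      1.    ]] 0.99603125
```

View pics/top0.png

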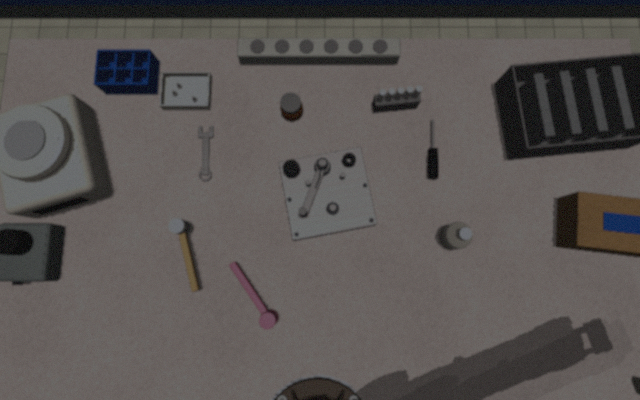

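View pics/scene0.png

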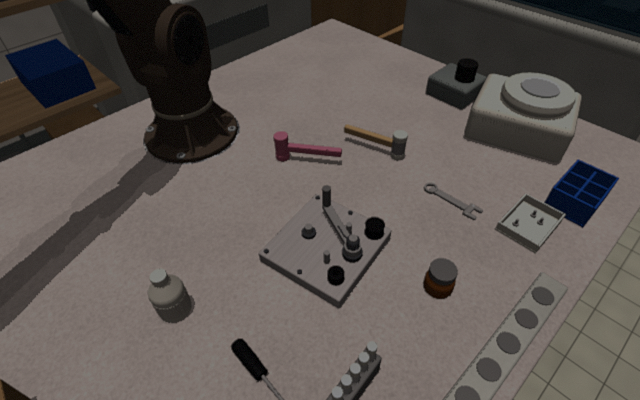

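Mallet candidates in the top view: a steel-headed one with a wooden handle at (178,226), and the pink look-alike at (267,320). The description fits the wooden-handled one. Pin candidates: a round top at (333,208), the post at (303,211), the pivot at (322,165), and small pegs at (308,184) and (342,177). I choose (333,208) and will check both choices in crops.

```bash
python3 - <<'E'
import cv2,numpy as np
im=cv2.imread('pics/top0.png')
def b(x): return np.clip(x.astype(float)*1.8,0,255).astype(np.uint8)
a=cv2.resize(b(im[140:245,270:385]),None,fx=5,fy=5,interpolation=cv2.INTER_CUBIC)[:525,:]
m=cv2.resize(b(im[205:300,160:210]),None,fx=4,fy=4,interpolation=cv2.INTER_CUBIC)
c=np.zeros((525,800,3),np.uint8); c[:525,:575]=a; c[:380,580:780]=m
cv2.imwrite('pics/crop1.png',c)
s=cv2.imread('pics/scene0.png')
cv2.imwrite('pics/crop2.png',cv2.resize(b(s[115:310,250:420]),None,fx=3,fy=3,interpolation=cv2.INTER_CUBIC))
E
```

```text
(no output)
```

View pics/crop1.png

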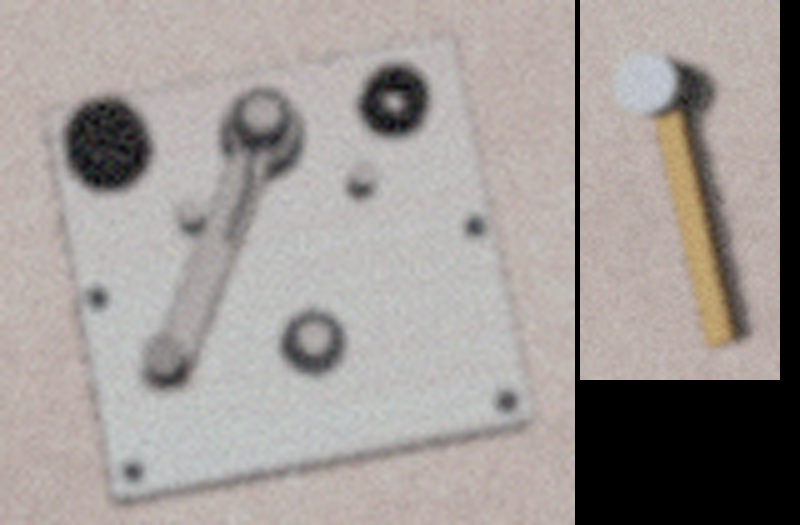

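View pics/crop2.png

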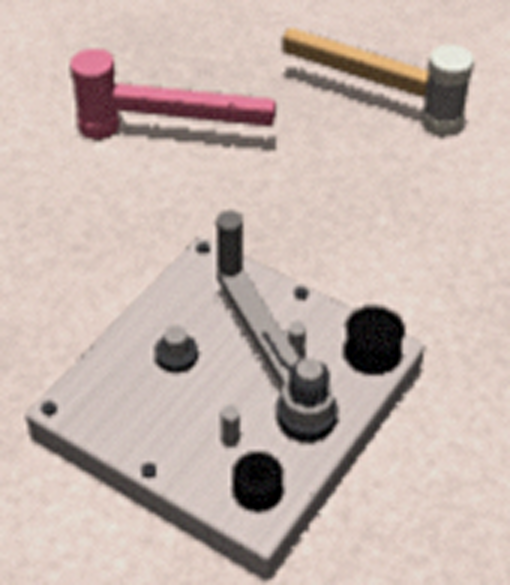

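The crops confirm both choices. The mallet has a steel head at top (174,226) and a wooden handle. The pin is in its dark bushing at top (333,207), scene (308,229). The post is at top (303,211), scene (327,188). Next I measure them.

```bash
python3 - <<'E'
from h import *
np.set_printoptions(precision=4,suppress=True)
t=dict(np.load('pics/top0.npz')); s=dict(np.load('pics/scene0.npz'))
f=t['frame']; hsv=cv2.cvtColor(f,cv2.COLOR_RGB2HSV)
v,u=np.mgrid[0:400,0:640]; W=world(t,u,v)
# plate top: depth z 0.025..0.036 
m=((W[...,2]>0.024)&(W[...,2]<0.036)&(u>260)&(u<395)&(v>135)&(v<250)).astype(np.uint8)
m=cv2.morphologyEx(m,cv2.MORPH_OPEN,np.ones((3,3)))
n,l,st,_=cv2.connectedComponentsWithStats(m);print(st[:,4])
k=1+st[1:,4].argmax(); mm=l==k
P=onplane(t,u[mm]*1.,v[mm]*1.,0.03)[:,:2]; r=cv2.minAreaRect((P*1000).astype(np.float32)); print('plate',r, 'bench z',np.median(W[300:330,60:140,2]),'platez',np.median(W[mm][:,2]))
def zone(name,im,box,zlo,zhi):
    v,u=np.mgrid[box[1]:box[3],box[0]:box[2]]; w=world(im,u,v); k=(w[...,2]>zlo)&(w[...,2]<zhi)
    q=w[k]; 
    if len(q): print(name,len(q),'mean',q.mean(0),'z med',np.median(q[:,2]),'rect',cv2.minAreaRect((q[:,:2]*1000).astype(np.float32)))
zone('post top',t,(290,195,320,225),0.095,0.115)
zone('pin top',t,(322,197,345,220),0.047,0.065)
zone('bush',t,(322,197,345,220),0.035,0.065)
zone('pivot top',t,(308,150,340,180),0.07,0.1)
zone('head',t,(160,210,195,245),0.06,0.08)
zone('handle',t,(165,230,210,300),0.035,0.055)
zone('S post',s,(310,175,345,215),0.098,0.115)
zone('S pin',s,(295,218,325,240),0.049,0.065)
zone('S head',s,(380,120,415,165),0.064,0.08)
zone('S handle',s,(335,120,400,155),0.038,0.055)
zone('pink',t,(220,250,290,340),0.03,0.09)
zone('spanner',t,(190,115,220,190),0.004,0.05)
zone('driver',t,(420,110,445,185),0.008,0.05)
zone('bottle',t,(430,210,480,255),0.05,0.15)
E
```

```text
[250454   5537      9]
plate ((537.2205200195312, -23.17321014404297), (189.7539825439453, 199.38818359375), 10.840736389160156) bench z -0.00046193157076396263 platez 0.030422156311452397
post top 58 mean [0.484  0.0303 0.1039] z med 0.10416620567591939 rect ((484.58154296875, 30.122234344482422), (15.304088592529297, 17.153940200805664), 87.67822265625)
pin top 36 mean [ 0.4992 -0.0355  0.0537] z med 0.053958188498720694 rect ((500.05230712890625, -35.445186614990234), (11.56157112121582, 13.57813835144043), 89.45085906982422)
bush 126 mean [ 0.4987 -0.0351  0.0429] z med 0.0392089897770041 rect ((499.0722961425781, -31.545948028564453), (28.649763107299805, 35.48943328857422), 10.564784049987793)
pivot top 105 mean [ 0.5954 -0.0116  0.0793] z med 0.07914539186355785 rect ((596.4020385742188, -11.454329490661621), (24.882740020751953, 22.60470199584961), 0.2046257108449936)
head 221 mean [0.456  0.3108 0.0692] z med 0.069443595377639 rect ((456.3370666503906, 312.52142333984375), (36.04022216796875, 33.7442626953125), 88.6202163696289)
handle 493 mean [0.3779 0.288  0.0439] z med 0
[... 814 characters left out ...]
44)
pink 742 mean [0.2974 0.1357 0.052 ] z med 0.045765346904704074 rect ((308.9029846191406, 140.21839904785156), (166.91482543945312, 34.736778259277344), 31.922746658325195)
spanner 453 mean [0.6435 0.2737 0.007 ] z med 0.006901868340176476 rect ((641.9559326171875, 276.898681640625), (176.43341064453125, 56.778377532958984), 7.925219535827637)
driver 418 mean [ 0.6246 -0.2769  0.0216] z med 0.0225660141254993 rect ((648.7994384765625, -279.3859558105469), (24.56165313720703, 150.51747131347656), 86.96029663085938)
bottle 632 mean [ 0.4336 -0.3057  0.0837] z med 0.07991418494526809 rect ((435.23883056640625, -313.43560791015625), (58.57669448852539, 59.02678298950195), 18.216825485229492)
```

```bash
cat >> h.py <<'E'
from scipy.spatial.transform import Rotation as R
np.set_printoptions(precision=4,suppress=True)
def to(*targets,ang=None):
    o=observe(); Rm=R.from_rotvec(o['ee_rot']).as_matrix()
    a=np.degrees(np.arctan2(Rm[1,0],Rm[0,0]))
    print('t',round(o['clock'],2),'pos',o['position'],'ang',round(a,2),'tilt',np.round(Rm[:,2],3),'F',o['force'],'w',round(o['width'],3),'q',np.round(o['joints'],2))
    for t in targets: print('  ->',t,'cm',np.round((np.array(t)-o['position'])@Rm*100,2))
    if ang is not None: print('  turn deg',round(a-ang,2))
E
python3 -c "
from h import *
to((.457,-.12,.23),(.457,.311,.20),(.457,.311,.029),ang=14.1)"
```

```text
t 0.15 pos [ 0.1873 -0.5959  0.2261] ang 17.46 tilt [-0.001  0.001 -1.   ] F [-0.1892  0.3101  0.3266] w 0.999 q [ 1.16  0.44  0.03  1.57 -0.01  1.13 -0.08]
  -> (0.457, -0.12, 0.23) cm [ 40.   -37.31  -0.35]
  -> (0.457, 0.311, 0.2) cm [ 52.93 -78.42   2.7 ]
  -> (0.457, 0.311, 0.029) cm [ 52.93 -78.4   19.8 ]
  turn deg 3.36
```

Call:
{"name": "arm_command", "arguments": {
  "deltas": [
    {"xyz":[2.9,-2.7,0],"turn":0,"jaw":0},
    {"xyz":[5.8,-5.4,0],"turn":0,"jaw":0},
    {"xyz":[8.7,-8.1,0],"turn":1,"jaw":0},
    {"xyz":[11.6,-10.8,0],"turn":2,"jaw":0},
    {"xyz":[14.5,-13.5,0],"turn":3.4,"jaw":0}
  ],
  "force": 60
}}

```text
clock: 0.57
position: [0.2856, -0.4217, 0.2261]
ee_rot: [-3.117, -0.383, 0.001]
force: [0.5, -0.5, -0.1]
width: 0.998
```

Call:
{"name": "arm_command", "arguments": {
  "deltas": [
    {"xyz":[2.9,-2.7,0],"turn":0,"jaw":0},
    {"xyz":[5.8,-5.4,0],"turn":0,"jaw":0},
    {"xyz":[8.7,-8.1,0],"turn":0,"jaw":0},
    {"xyz":[11.6,-10.8,0],"turn":0,"jaw":0},
    {"xyz":[14.5,-13.5,0],"turn":0,"jaw":0}
  ]
}}

```text
clock: 0.98
position: [0.3942, -0.2538, 0.2263]
ee_rot: [-3.117, -0.383, 0.001]
force: [0.7, -0.0, -0.0]
width: 0.999
```

```bash
python3 -c "
from h import *
to((.457,-.12,.23),(.457,.311,.20),(.457,.311,.029),ang=14.1)"
```

```text
t 0.98 pos [ 0.3942 -0.2538  0.2263] ang 14.0 tilt [-0.001  0.001 -1.   ] F [ 0.6827 -0.0383 -0.0402] w 0.999 q [ 0.61  0.19 -0.17  1.93  0.04  1.03 -0.91]
  -> (0.457, -0.12, 0.23) cm [  9.33 -11.47  -0.36]
  -> (0.457, 0.311, 0.2) cm [ 19.76 -53.28   2.69]
  -> (0.457, 0.311, 0.029) cm [ 19.76 -53.26  19.79]
  turn deg -0.1
```

Call:
{"name": "arm_command", "arguments": {
  "deltas": [
    {"xyz":[1.4,-3.8,0]},
    {"xyz":[2.8,-7.6,0]},
    {"xyz":[4.2,-11.4,0]},
    {"xyz":[5.6,-15.2,0]},
    {"xyz":[7.0,-19.0,0]}
  ]
}}

```text
schema error: expected keys xyz, turn, jaw
```

Call:
{"name": "arm_command", "arguments": {
  "deltas": [
    {"xyz":[1.4,-3.8,0]},
    {"xyz":[2.8,-7.6,0]},
    {"xyz":[4.2,-11.4,0]},
    {"xyz":[5.6,-15.2,0]},
    {"xyz":[7.0,-19.0,0]}
  ]
}}

```text
schema error: expected keys xyz, turn, jaw
```

```bash
python3 -c "
from h import *
to((.457,.311,.20),(.457,.311,.029),ang=14.1)"
```

```text
t 0.98 pos [ 0.3942 -0.2538  0.2263] ang 14.0 tilt [-0.001  0.001 -1.   ] F [ 0.6827 -0.0383 -0.0402] w 0.999 q [ 0.61  0.19 -0.17  1.93  0.04  1.03 -0.91]
  -> (0.457, 0.311, 0.2) cm [ 19.76 -53.28   2.69]
  -> (0.457, 0.311, 0.029) cm [ 19.76 -53.26  19.79]
  turn deg -0.1
```

Call:
{"name": "arm_command", "arguments": {
  "deltas": [
    {"xyz":[1.4,-3.8,0],"turn":0,"jaw":0},
    {"xyz":[2.8,-7.6,0],"turn":0,"jaw":0},
    {"xyz":[4.2,-11.4,0],"turn":0,"jaw":0},
    {"xyz":[5.6,-15.2,0],"turn":0,"jaw":0},
    {"xyz":[7.0,-19.0,0],"turn":0,"jaw":0}
  ]
}}

```text
clock: 1.4
position: [0.4158, -0.0507, 0.2266]
ee_rot: [-3.117, -0.382, 0.0]
force: [1.3, 0.2, -0.6]
width: 1.003
```

Call:
{"name": "arm_command", "arguments": {
  "deltas": [
    {"xyz":[1.4,-3.8,0],"turn":0,"jaw":0},
    {"xyz":[2.8,-7.6,0],"turn":0,"jaw":0},
    {"xyz":[4.2,-11.4,0],"turn":0,"jaw":0},
    {"xyz":[5.6,-15.2,0],"turn":0,"jaw":0},
    {"xyz":[7.0,-19.0,0],"turn":0,"jaw":0}
  ]
}}

```text
clock: 1.82
position: [0.4374, 0.1524, 0.2268]
ee_rot: [-3.118, -0.382, 0.0]
force: [0.6, -0.8, -1.0]
width: 1.002
```

```bash
python3 -c "
from h import *
to((.457,.311,.20),(.457,.311,.029),ang=14.1)"
```

```text
t 1.82 pos [0.4374 0.1524 0.2268] ang 13.97 tilt [-0.     0.001 -1.   ] F [ 0.572  -0.8427 -1.0338] w 1.002 q [-0.02  0.22 -0.5   1.92  0.12  1.04 -1.9 ]
  -> (0.457, 0.311, 0.2) cm [  5.73 -14.91   2.69]
  -> (0.457, 0.311, 0.029) cm [  5.73 -14.9   19.79]
  turn deg -0.13
```

Call:
{"name": "arm_command", "arguments": {
  "deltas": [
    {"xyz":[1.4,-3.7,0.3],"turn":0,"jaw":0},
    {"xyz":[2.8,-7.5,0.8],"turn":0,"jaw":0},
    {"xyz":[4.2,-11.2,1.4],"turn":0,"jaw":0},
    {"xyz":[5.7,-14.9,2.0],"turn":0,"jaw":0},
    {"xyz":[5.7,-14.9,2.7],"turn":0,"jaw":0}
  ]
}}

```text
clock: 2.23
position: [0.4555, 0.3197, 0.1999]
ee_rot: [-3.11, -0.393, -0.001]
force: [-1.1, -0.4, 0.9]
width: 0.996
```

```bash
python3 -c "
from h import *
to((.457,.311,.20),(.457,.311,.029),ang=14.1)
im=snap('wrist','w1'); print(proj(im,np.array([[.457,.311,.07],[.3115,.2745,.045]])))
v,u=np.mgrid[0:400,0:640]; w=world(im,u,v)
k=(w[...,2]>.064)&(w[...,2]<.08)&(abs(w[...,0]-.457)<.04)&(abs(w[...,1]-.311)<.04); q=w[k]
print(k.sum(),q.mean(0),cv2.minEnclosingCircle((q[:,:2]*1000).astype(np.float32)),cv2.minAreaRect((q[:,:2]*1000).astype(np.float32)))
k=(w[...,2]>.040)&(w[...,2]<.05)&(w[...,0]<.43)&(abs(w[...,1]-.29)<.05); q=w[k]
if k.sum()>20: print(k.sum(),q.mean(0),cv2.minAreaRect((q[:,:2]*1000).astype(np.float32)))
"
```

```text
t 2.23 pos [0.4555 0.3197 0.1999] ang 14.4 tilt [-0.     0.007 -1.   ] F [-1.1402 -0.3962  0.8736] w 0.996 q [-0.31  0.4  -0.53  1.75  0.23  1.05 -2.24]
  -> (0.457, 0.311, 0.2) cm [-0.07  0.88 -0.02]
  -> (0.457, 0.311, 0.029) cm [-0.09  0.99 17.08]
  turn deg 0.3
(array([327.1793, 324.6989]), array([190.8987, 308.8872]))
1083 [0.4599 0.3149 0.0699] ((458.95269775390625, 314.6492004394531), 17.910009384155273) ((459.20782470703125, 314.64263916015625), (35.32476043701172, 34.21368408203125), 13.902714729309082)
1078 [0.3889 0.2944 0.0447] ((387.46417236328125, 293.8970642089844), (92.10725402832031, 15.947279930114746), 16.18161392211914)
```

View pics/w1.png

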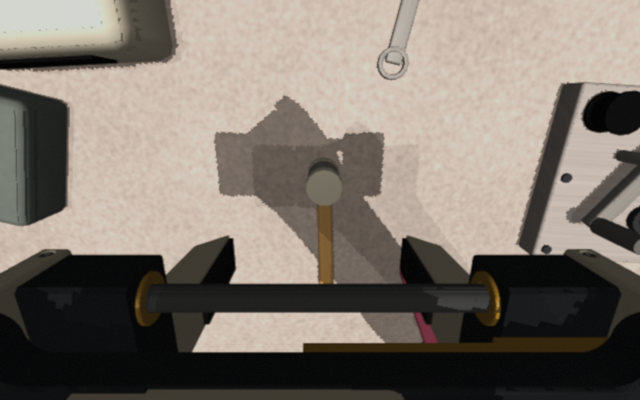

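The wrist view shows the mallet head at (324,184) with the handle running down to (327,283). The arm was still settling, so I correct and measure again.

Call:
{"name": "arm_command", "arguments": {
  "deltas": [
    {"xyz":[0,0.7,1],"turn":0.3,"jaw":0},
    {"xyz":[0,0.7,2],"turn":0.3,"jaw":0},
    {"xyz":[0,0.7,4],"turn":0.3,"jaw":0},
    {"xyz":[0,0.7,5],"turn":0.3,"jaw":0},
    {"xyz":[0,0.7,5],"turn":0.3,"jaw":0}
  ]
}}

```text
clock: 2.7
position: [0.4557, 0.3064, 0.1457]
ee_rot: [-3.118, -0.381, 0.009]
force: [0.4, -0.5, -1.1]
width: 0.997
```

```bash
cat >> h.py <<'E'
def meas(im,c,zlo,zhi,r=.04):
    v,u=np.mgrid[0:400,0:640]; w=world(im,u,v)
    k=(w[...,2]>zlo)&(w[...,2]<zhi)&(abs(w[...,0]-c[0])<r)&(abs(w[...,1]-c[1])<r); q=w[k]
    if k.sum()<5: print('none',k.sum()); return
    print(k.sum(),q.mean(0),'zmed',np.median(q[:,2]),cv2.minEnclosingCircle((q[:,:2]*1000).astype(np.float32)),cv2.minAreaRect((q[:,:2]*1000).astype(np.float32)))
E
python3 -c "
from h import *
im=snap('wrist','w2')
to((.458,.313,.15),(.458,.313,.029),ang=14.1)
meas(im,(.457,.311),.064,.08)
"
```

```text
t 2.75 pos [0.4562 0.3072 0.1471] ang 13.97 tilt [-0.005  0.001 -1.   ] F [ 0.24   -0.0107 -0.3042] w 1.0 q [-0.31  0.45 -0.51  1.82  0.26  0.94 -2.26]
  -> (0.458, 0.313, 0.15) cm [ 0.31 -0.52 -0.29]
  -> (0.458, 0.313, 0.029) cm [ 0.36 -0.5  11.81]
  turn deg -0.13
1577 [0.4602 0.3149 0.0699] zmed 0.06998518836189899 ((459.0460205078125, 314.8901672363281), 17.963247299194336) ((459.4012145996094, 314.7687683105469), (34.92949676513672, 34.99859619140625), 8.789499282836914)
```

Call:
{"name": "arm_command", "arguments": {
  "deltas": [
    {"xyz":[0.3,-0.6,1.5],"turn":0,"jaw":0},
    {"xyz":[0.4,-0.6,4],"turn":0,"jaw":0},
    {"xyz":[0.4,-0.6,7],"turn":0,"jaw":0},
    {"xyz":[0.4,-0.6,10],"turn":0,"jaw":0},
    {"xyz":[0.4,-0.6,11],"turn":0,"jaw":0}
  ]
}}

```text
clock: 3.17
position: [0.4572, 0.3125, 0.0345]
ee_rot: [3.117, 0.381, -0.012]
force: [-0.5, -0.8, -0.3]
width: 1.002
```

```bash
python3 -c "
from h import *
to((.4585,.3135,.029),ang=14.1)
im=snap('wrist','w3')
"
```

```text
t 3.17 pos [0.4572 0.3125 0.0345] ang 13.93 tilt [-0.007 -0.002 -1.   ] F [-0.5225 -0.844  -0.2974] w 1.002 q [-0.38  0.6  -0.44  1.91  0.37  0.72 -2.36]
  -> (0.4585, 0.3135, 0.029) cm [ 0.15 -0.06  0.55]
  turn deg -0.17
```

View pics/w3.png

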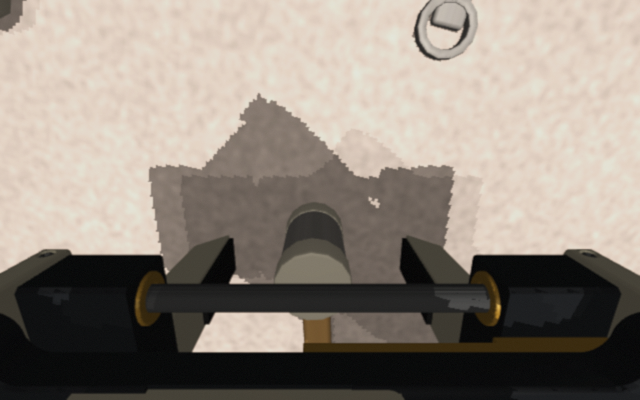

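The head sits between the open fingers at (312,270), about centred. I close on it.

Call:
{"name": "arm_command", "arguments": {
  "deltas": [
    {"xyz":[0.1,-0.1,0.4],"turn":0,"jaw":60},
    {"xyz":[0.1,-0.1,0.4],"turn":0,"jaw":120},
    {"xyz":[0.1,-0.1,0.4],"turn":0,"jaw":180},
    {"xyz":[0.1,-0.1,0.4],"turn":0,"jaw":220},
    {"xyz":[0.1,-0.1,0.4],"turn":0,"jaw":255}
  ],
  "force": 55
}}

```text
clock: 3.63
position: [0.4583, 0.3141, 0.0315]
ee_rot: [3.118, 0.381, -0.011]
force: [-0.5, 0.5, 0.9]
width: 0.685
```

Call:
{"name": "arm_command", "arguments": {
  "deltas": [
    {"xyz":[0,0,0],"turn":0,"jaw":255},
    {"xyz":[0,0,0],"turn":0,"jaw":255},
    {"xyz":[0,0,0],"turn":0,"jaw":255}
  ]
}}

```text
clock: 3.88
position: [0.4585, 0.3143, 0.0319]
ee_rot: [3.118, 0.381, -0.009]
force: [-1.4, -0.0, 1.3]
width: 0.468
```

```bash
python3 -c "
from h import *
to((.4585,.3135,.029),ang=14.1)
im=snap('wrist','w4')
"
```

```text
t 3.88 pos [0.4585 0.3143 0.0319] ang 13.93 tilt [-0.006 -0.001 -1.   ] F [-1.4467 -0.009   1.2572] w 0.468 q [-0.38  0.61 -0.44  1.9   0.37  0.72 -2.37]
  -> (0.4585, 0.3135, 0.029) cm [-0.02  0.07  0.29]
  turn deg -0.17
```

View pics/w4.png

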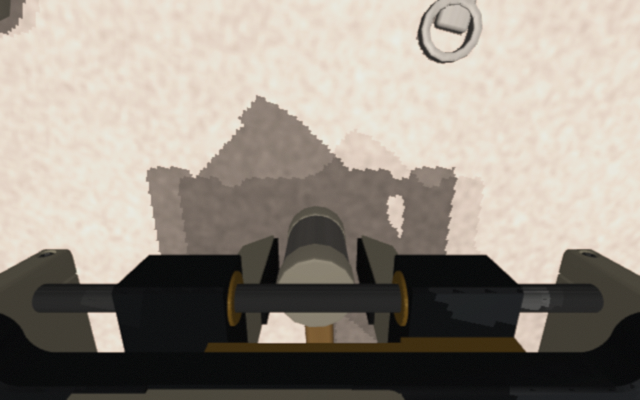

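The fingers are about to touch the head, which is centred at (316,270). I keep closing.

Call:
{"name": "arm_command", "arguments": {
  "deltas": [
    {"xyz":[0,0,0.1],"turn":0,"jaw":255},
    {"xyz":[0,0,0.1],"turn":0,"jaw":255},
    {"xyz":[0,0,0.1],"turn":0,"jaw":255},
    {"xyz":[0,0,0.1],"turn":0,"jaw":255},
    {"xyz":[0,0,0.1],"turn":0,"jaw":255}
  ]
}}

```text
clock: 4.35
position: [0.4587, 0.3145, 0.0313]
ee_rot: [3.118, 0.381, -0.009]
force: [-0.9, -0.8, 6.9]
width: 0.382
```

Call:
{"name": "arm_command", "arguments": {
  "deltas": [
    {"xyz":[0,0,-0.5],"turn":0,"jaw":255},
    {"xyz":[0,0,-1.5],"turn":0,"jaw":255},
    {"xyz":[0,0,-3],"turn":0,"jaw":255},
    {"xyz":[0,0,-5],"turn":0,"jaw":255},
    {"xyz":[0,0,-6],"turn":0,"jaw":255}
  ]
}}

```text
clock: 4.77
position: [0.4594, 0.3152, 0.0936]
ee_rot: [-3.117, -0.381, 0.006]
force: [0.6, 0.8, -3.2]
width: 0.384
```

```bash
python3 -c "
from h import *
to((.4585,.3135,.17),(.4995,-.036,.17),ang=14.1)
im=snap('wrist','w5');im=snap('scene','s5')
"
```

```text
t 4.77 pos [0.4594 0.3152 0.0936] ang 13.95 tilt [-0.004  0.    -1.   ] F [ 0.5894  0.7818 -3.2115] w 0.384 q [-0.35  0.53 -0.48  1.86  0.31  0.84 -2.31]
  -> (0.4585, 0.3135, 0.17) cm [-0.16  0.13 -7.64]
  -> (0.4995, -0.036, 0.17) cm [-4.6  35.03 -7.67]
  turn deg -0.15
```

View pics/s5.png

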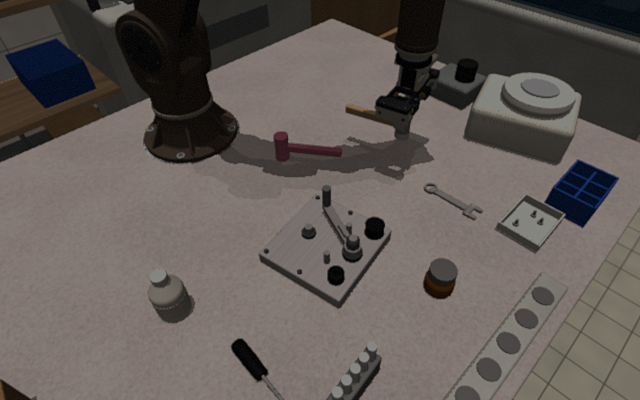

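The mallet is held and clear of the bench: in the scene view its head is at (402,128), opening 35 mm, load 3.2 N. I carry it high over to the pin.

Call:
{"name": "arm_command", "arguments": {
  "deltas": [
    {"xyz":[0,0,-2],"turn":0,"jaw":255},
    {"xyz":[0,0,-5],"turn":0,"jaw":255},
    {"xyz":[-0.4,3,-8],"turn":0,"jaw":255},
    {"xyz":[-0.9,6.5,-8.5],"turn":0,"jaw":255},
    {"xyz":[-1.3,10,-8.5],"turn":0,"jaw":255}
  ]
}}

```text
clock: 5.28
position: [0.4723, 0.2153, 0.1798]
ee_rot: [-3.115, -0.384, -0.002]
force: [0.5, -1.2, -2.1]
width: 0.379
```

```bash
python3 -c "
from h import *
to((.4995,-.036,.175),ang=14.1)
"
```

```text
t 5.28 pos [0.4723 0.2153 0.1798] ang 14.05 tilt [ 0.001  0.003 -1.   ] F [ 0.5042 -1.2378 -2.1279] w 0.379 q [-0.13  0.36 -0.52  1.86  0.21  0.97 -2.06]
  -> (0.4995, -0.036, 0.175) cm [-3.47 25.04  0.4 ]
  turn deg -0.05
```

Call:
{"name": "arm_command", "arguments": {
  "deltas": [
    {"xyz":[-0.5,3.5,0],"turn":0,"jaw":255},
    {"xyz":[-1.0,7,0],"turn":0,"jaw":255},
    {"xyz":[-1.5,10.5,0],"turn":0,"jaw":255},
    {"xyz":[-2,14,0],"turn":0,"jaw":255},
    {"xyz":[-2.4,17.5,0],"turn":0,"jaw":255}
  ]
}}

```text
clock: 5.7
position: [0.4907, 0.0376, 0.1784]
ee_rot: [-3.115, -0.384, 0.001]
force: [0.4, 1.1, -2.2]
width: 0.379
```

Call:
{"name": "arm_command", "arguments": {
  "deltas": [
    {"xyz":[-0.4,3,0],"turn":0,"jaw":255},
    {"xyz":[-0.8,5.5,0],"turn":0,"jaw":255},
    {"xyz":[-0.9,6.5,0],"turn":0,"jaw":255},
    {"xyz":[-1,7,0],"turn":0,"jaw":255},
    {"xyz":[-1,7,0],"turn":0,"jaw":255}
  ]
}}

```text
clock: 6.12
position: [0.4976, -0.0333, 0.1776]
ee_rot: [-3.115, -0.381, 0.002]
force: [1.4, -0.1, -2.4]
width: 0.377
```

```bash
python3 -c "
from h import *
to((.4995,-.036,.175),(.4995,-.036,.10),ang=14.1)
im=snap('wrist','w6');meas(im,(.5,-.036),.05,.065,.02)
im=snap('scene','s6')
cv2.imwrite('pics/s6c.png',cv2.resize(np.clip(im['frame'][60:300,220:440,::-1]*1.7,0,255).astype(np.uint8),None,fx=2.4,fy=2.4))
"
```

```text
t 6.12 pos [ 0.4976 -0.0333  0.1776] ang 13.95 tilt [-0.002  0.003 -1.   ] F [ 1.4206 -0.0724 -2.364 ] w 0.377 q [ 0.31  0.32 -0.44  1.91  0.16  0.95 -1.53]
  -> (0.4995, -0.036, 0.175) cm [0.12 0.31 0.26]
  -> (0.4995, -0.036, 0.1) cm [0.12 0.33 7.76]
  turn deg -0.15
227 [ 0.503  -0.0334  0.0537] zmed 0.05377039829929403 ((502.741943359375, -33.55110549926758), 7.842253684997559) ((502.7854919433594, -33.60163116455078), (15.085631370544434, 14.828980445861816), 13.933547019958496)
```

View pics/s6c.png

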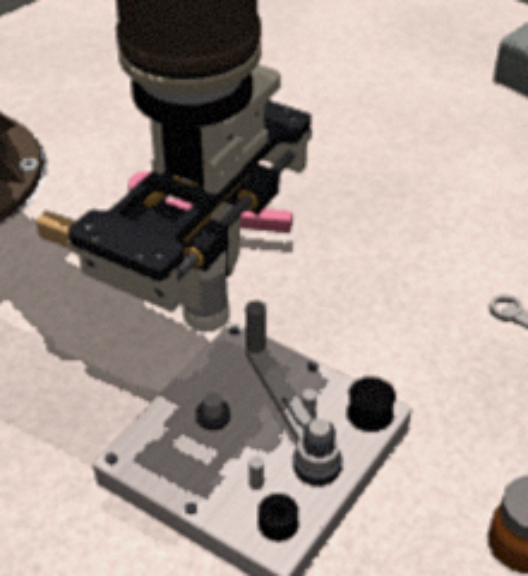

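View pics/w6.png

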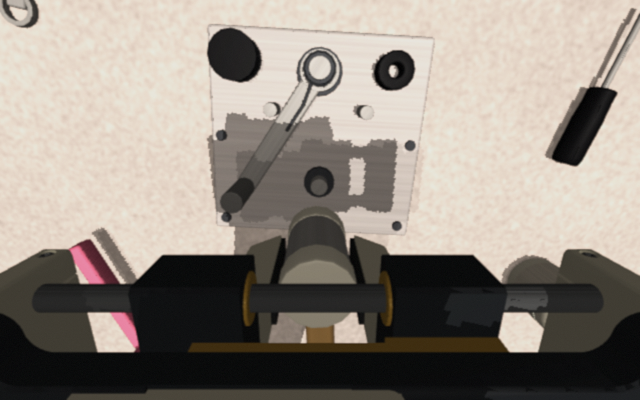

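The wrist view shows the pin at (319,182) just ahead of the held head, with the post at (232,195) clear to the left. The wrist estimate (0.503,-0.034) agrees with the other two cameras within 3 mm. I lower the mallet.

Call:
{"name": "arm_command", "arguments": {
  "deltas": [
    {"xyz":[0.4,0.2,1.5],"turn":0,"jaw":255},
    {"xyz":[0.4,0.2,3.5],"turn":0,"jaw":255},
    {"xyz":[0.4,0.2,5.5],"turn":0,"jaw":255},
    {"xyz":[0.4,0.2,7],"turn":0,"jaw":255},
    {"xyz":[0.4,0.2,7.8],"turn":0,"jaw":255}
  ],
  "force": 60
}}

```text
clock: 6.63
position: [0.501, -0.0298, 0.0983]
ee_rot: [-3.112, -0.39, 0.004]
force: [-0.7, -0.1, -2.9]
width: 0.383
```

```bash
python3 -c "
from h import *
to((.502,-.0345,.0855),(.502,-.0345,.0715),ang=14.1)
im=snap('scene','s7')
cv2.imwrite('pics/s7c.png',cv2.resize(np.clip(im['frame'][100:300,240:400,::-1]*1.7,0,255).astype(np.uint8),None,fx=3,fy=3))
"
```

```text
t 6.63 pos [ 0.501  -0.0298  0.0983] ang 14.3 tilt [-0.003  0.004 -1.   ] F [-0.6713 -0.0852 -2.9322] w 0.383 q [ 0.27  0.43 -0.41  1.99  0.24  0.77 -1.6 ]
  -> (0.502, -0.0345, 0.0855) cm [-0.02  0.48  1.28]
  -> (0.502, -0.0345, 0.0715) cm [-0.01  0.49  2.68]
  turn deg 0.2
```

View pics/s7c.png

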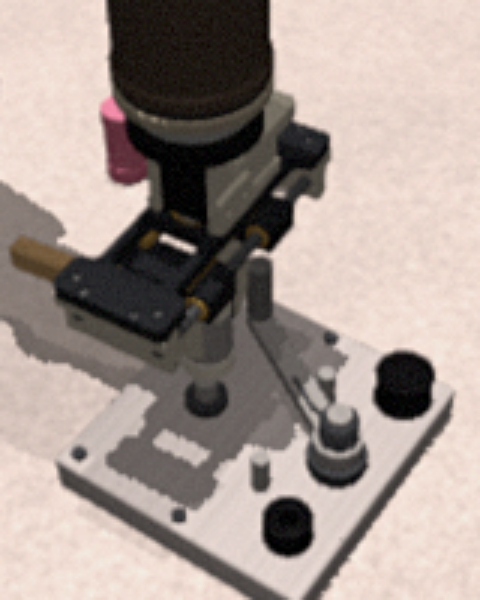

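The scene crop shows the head at (208,350) poised above the pin at (205,395). I shift 5 mm and go down gently, watching the force.

Call:
{"name": "arm_command", "arguments": {
  "deltas": [
    {"xyz":[0,0.3,0.2],"turn":0,"jaw":255},
    {"xyz":[0,0.45,0.5],"turn":0,"jaw":255},
    {"xyz":[0,0.45,0.9],"turn":0,"jaw":255},
    {"xyz":[0,0.45,1.2],"turn":0,"jaw":255}
  ]
}}

```text
clock: 7.02
position: [0.5023, -0.0345, 0.086]
ee_rot: [-3.113, -0.39, 0.004]
force: [0.1, -0.3, -2.3]
width: 0.379
```

Call:
{"name": "arm_command", "arguments": {
  "deltas": [
    {"xyz":[0,0,0.3],"turn":0,"jaw":255},
    {"xyz":[0,0,0.5],"turn":0,"jaw":255},
    {"xyz":[0,0,0.5],"turn":0,"jaw":255}
  ]
}}

```text
clock: 7.27
position: [0.5028, -0.0344, 0.0814]
ee_rot: [-3.113, -0.389, 0.002]
force: [-1.3, -1.0, 2.5]
width: 0.375
```

```bash
python3 -c "
from h import *
to((.502,-.0345,.0855),(.502,-.0345,.0715),ang=14.1)"
```

```text
t 7.27 pos [ 0.5028 -0.0344  0.0814] ang 14.26 tilt [-0.002  0.004 -1.   ] F [-1.3411 -1.0356  2.4731] w 0.375 q [ 0.27  0.46 -0.4   2.    0.25  0.73 -1.6 ]
  -> (0.502, -0.0345, 0.0855) cm [-0.08 -0.01 -0.41]
  -> (0.502, -0.0345, 0.0715) cm [-0.08 -0.    0.99]
  turn deg 0.16
```

Call:
{"name": "arm_command", "arguments": {
  "deltas": [
    {"xyz":[0,0,0.4],"turn":0,"jaw":255},
    {"xyz":[0,0,0.7],"turn":0,"jaw":255},
    {"xyz":[0,0,0.7],"turn":0,"jaw":255}
  ]
}}

```text
clock: 7.52
position: [0.503, -0.0343, 0.0748]
ee_rot: [-3.113, -0.389, 0.001]
force: [-1.1, 0.1, 2.0]
width: 0.382
```

Call:
{"name": "arm_command", "arguments": {
  "deltas": [
    {"xyz":[0,0,0.4],"turn":0,"jaw":255},
    {"xyz":[0,0,0.7],"turn":0,"jaw":255},
    {"xyz":[0,0,0.7],"turn":0,"jaw":255}
  ]
}}

```text
clock: 7.77
position: [0.5055, -0.0338, 0.0704]
ee_rot: [-3.114, -0.39, -0.007]
force: [-6.1, -0.6, 29.3]
width: 0.382
```

The force rose sharply to 29 N with the face at about 39–40 mm, so the pin should be home. I lift off and measure the pin.

Call:
{"name": "arm_command", "arguments": {
  "deltas": [
    {"xyz":[0,0,0.1],"turn":0,"jaw":255},
    {"xyz":[0,0,0.1],"turn":0,"jaw":255}
  ]
}}

```text
clock: 7.93
position: [0.5063, -0.0336, 0.071]
ee_rot: [-3.115, -0.39, -0.01]
force: [-4.1, 0.3, 14.5]
width: 0.376
```

Call:
{"name": "arm_command", "arguments": {
  "deltas": [
    {"xyz":[-0.2,0,-1],"turn":0,"jaw":255},
    {"xyz":[-0.2,0,-4],"turn":0,"jaw":255},
    {"xyz":[-0.5,0,-7],"turn":0,"jaw":255},
    {"xyz":[-0.5,0,-10],"turn":0,"jaw":255},
    {"xyz":[-0.5,0,-11],"turn":0,"jaw":255}
  ]
}}

```text
clock: 8.35
position: [0.5025, -0.0349, 0.1853]
ee_rot: [-3.116, -0.39, -0.019]
force: [1.2, 0.1, -3.0]
width: 0.378
```

```bash
python3 -c "
from h import *
to((.498,-.034,.175),ang=14.1)
im=snap('wrist','w8');
for z in [(.036,.06),(.0385,.06),(.05,.07)]: meas(im,(.503,-.034),*z,.02)
u,v=proj(im,np.array([.503,-.034,.04])); print(u,v)
v,u=int(round(float(v))),int(round(float(u)))
w=world(im,*np.meshgrid(np.arange(u-16,u+17),np.arange(v-16,v+17))); print(np.round(w[::3,::3,2]*1000,1))
cv2.imwrite('pics/w8c.png',cv2.resize(im['frame'][130:260,200:440,::-1],None,fx=3,fy=3))
"
```

```text
t 8.35 pos [ 0.5025 -0.0349  0.1853] ang 14.27 tilt [ 0.012  0.003 -1.   ] F [ 1.2119  0.0869 -2.9673] w 0.378 q [ 0.32  0.31 -0.45  1.9   0.16  0.95 -1.52]
  -> (0.498, -0.034, 0.175) cm [-0.42 -0.2   1.03]
  turn deg 0.17
662 [ 0.5029 -0.0334  0.0386] zmed 0.038431081465441275 ((502.51055908203125, -33.3538818359375), 14.862180709838867) ((502.627685546875, -33.424312591552734), (28.606321334838867, 29.161582946777344), 48.11482620239258)
317 [ 0.5027 -0.033   0.0396] zmed 0.039494166784661 ((502.7722473144531, -33.54821014404297), 14.29959487915039) ((502.42633056640625, -33.52164077758789), (27.918617248535156, 26.443241119384766), 34.578941345214844)
none 0
316.25926038065955 186.76376239252295
[[ 30.8  30.1  29.8  30.9  29.8  30.9  30.9  30.2  29.6  30.3  31.2]
 [ 30.4  29.6  29.7  37.6  38.1  38.2  36.8  36.9  34.2  30.7  29.6]
 [ 29.6  30.4  38.9  39.2  39.   37.7  37.9  38.8  39.5  36.1  30.5]
 [ 31.2  38.6  39.1  38.7  38.9  39.5  39.3  38.9  38.5  37.3  30.4]
 [344.4  38.4  37.5  39.8  39.9  41.   39.7  40.9  38.1  37.4  36.2]
 [ 29.4  37.4  37.1  40.1  40.3  39.4  39.5  39.8  38.4  38.   37.9]
 [ 29.1  39.2  38.   39.2  39.6  40.5  38.9  40.4  38.1  38.2  38.3]
 [ 30.3  37.4  38.6  38.6  40.3  40.8  39.6  39.2  38.3  36.7  29.5]
 [ 30.4  29.8  38.5  37.2  38.8  38.   38.9  38.   37.5  37.6  29.4]
 [ 29.   29.8  30.9  37.4  38.6  39.   38.2  38.4  30.5  29.6  30.6]
 [ 30.7  29.7  30.1  29.6  29.3  30.   29.6  30.4  28.7  30.1  30.4]]
```

View pics/w8c.png

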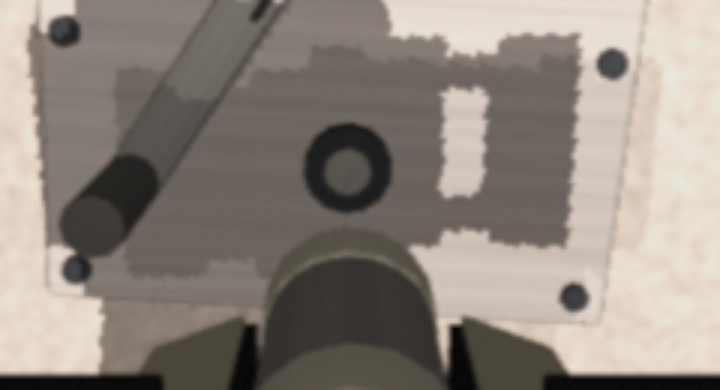

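The crop shows the pin at (347,172), flush just above its bushing: its top is at 39.9 mm and the bushing's at 38.2 mm, so it is home. I check for slip of the mallet in the grip, then carry it back.

```bash
python3 -c "
from h import *
im=dict(np.load('pics/w8.npz')); o=observe(); p=o['position']
v,u=np.mgrid[225:284,275:360]; w=world(im,u,v); k=(w[...,2]>p[2]+.03)&(w[...,2]<p[2]+.05); q=w[k]-p
print(k.sum(),np.median(q,0),q.min(0),q.max(0))
im=dict(np.load('pics/w5.npz')); p=np.array([.4594,.3152,.0936]); w=world(im,u,v); k=(w[...,2]>p[2]+.03)&(w[...,2]<p[2]+.05); q=w[k]-p
print(k.sum(),np.median(q,0),q.min(0),q.max(0))
to((.459,.3145,.18),(.459,.3145,.033),ang=14.1)
"
```

```text
2194 [0.0113 0.0034 0.0385] [-0.0004 -0.016   0.03  ] [0.0177 0.021  0.045 ]
2171 [0.0123 0.0032 0.0383] [ 0.0003 -0.0161  0.03  ] [0.0187 0.0209 0.0446]
t 8.4 pos [ 0.503  -0.035   0.1854] ang 14.26 tilt [ 0.013  0.003 -1.   ] F [ 1.3843  0.1142 -0.3259] w 0.383 q [ 0.32  0.31 -0.45  1.9   0.16  0.95 -1.52]
  -> (0.459, 0.3145, 0.18) cm [  4.34 -34.95   0.58]
  -> (0.459, 0.3145, 0.033) cm [  4.14 -34.96  15.28]
  turn deg 0.16
```

Call:
{"name": "arm_command", "arguments": {
  "deltas": [
    {"xyz":[0.5,-3.5,0],"turn":0,"jaw":255},
    {"xyz":[1,-7,0],"turn":0,"jaw":255},
    {"xyz":[1.5,-10.5,0],"turn":0,"jaw":255},
    {"xyz":[2,-14,0],"turn":0,"jaw":255},
    {"xyz":[2.4,-17.5,0],"turn":0,"jaw":255}
  ]
}}

```text
clock: 8.82
position: [0.4822, 0.1417, 0.1845]
ee_rot: [-3.117, -0.389, -0.019]
force: [1.0, -0.1, -2.0]
width: 0.375
```

```bash
python3 -c "
from h import *
to((.459,.3145,.18),(.459,.3145,.033),ang=14.1)
"
```

```text
t 8.82 pos [0.4822 0.1417 0.1845] ang 14.22 tilt [ 0.012  0.002 -1.   ] F [ 1.0353 -0.0641 -1.9945] w 0.375 q [ 0.01  0.32 -0.51  1.9   0.2   0.95 -1.91]
  -> (0.459, 0.3145, 0.18) cm [  1.99 -17.32   0.46]
  -> (0.459, 0.3145, 0.033) cm [  1.81 -17.33  15.16]
  turn deg 0.12
```

Call:
{"name": "arm_command", "arguments": {
  "deltas": [
    {"xyz":[0.5,-3.5,0],"turn":0,"jaw":255},
    {"xyz":[1,-7,0],"turn":0,"jaw":255},
    {"xyz":[1.5,-10.5,1],"turn":0,"jaw":255},
    {"xyz":[1.8,-13.8,2.5],"turn":0,"jaw":255},
    {"xyz":[1.8,-16.3,4.5],"turn":0,"jaw":255}
  ]
}}

```text
clock: 9.23
position: [0.4597, 0.3078, 0.139]
ee_rot: [-3.114, -0.391, -0.021]
force: [1.5, 0.4, -2.4]
width: 0.381
```

```bash
python3 -c "
from h import *
to((.459,.3145,.18),(.459,.3145,.033),ang=14.1)
"
```

```text
t 9.23 pos [0.4597 0.3078 0.139 ] ang 14.32 tilt [ 0.013  0.005 -1.   ] F [ 1.5405  0.4371 -2.4028] w 0.381 q [-0.31  0.46 -0.52  1.84  0.29  0.91 -2.28]
  -> (0.459, 0.3145, 0.18) cm [ 0.16 -0.67 -4.09]
  -> (0.459, 0.3145, 0.033) cm [-0.04 -0.66 10.6 ]
  turn deg 0.22
```

Call:
{"name": "arm_command", "arguments": {
  "deltas": [
    {"xyz":[0,-0.4,2],"turn":0,"jaw":255},
    {"xyz":[0,-0.4,4.5],"turn":0,"jaw":255},
    {"xyz":[0,-0.4,7],"turn":0,"jaw":255},
    {"xyz":[0,-0.4,8.6],"turn":0,"jaw":255},
    {"xyz":[0,-0.4,9],"turn":0,"jaw":255}
  ]
}}

```text
clock: 9.65
position: [0.4576, 0.3102, 0.045]
ee_rot: [-3.117, -0.392, -0.012]
force: [0.2, -0.2, -2.6]
width: 0.375
```

Call:
{"name": "arm_command", "arguments": {
  "deltas": [
    {"xyz":[0,0,0.3],"turn":0,"jaw":255},
    {"xyz":[0,0,0.6],"turn":0,"jaw":255},
    {"xyz":[0,0,0.7],"turn":0,"jaw":255}
  ]
}}

```text
clock: 9.9
position: [0.4577, 0.3102, 0.038]
ee_rot: [-3.117, -0.392, -0.012]
force: [-0.2, -0.6, -2.4]
width: 0.375
```

```bash
python3 -c "
from h import *
to((.459,.3145,.033),ang=14.1)
"
```

```text
t 9.9 pos [0.4577 0.3102 0.038 ] ang 14.34 tilt [ 0.008  0.001 -1.   ] F [-0.2378 -0.6177 -2.3697] w 0.375 q [-0.37  0.59 -0.45  1.92  0.39  0.71 -2.38]
  -> (0.459, 0.3145, 0.033) cm [ 0.23 -0.38  0.5 ]
  turn deg 0.24
```

Call:
{"name": "arm_command", "arguments": {
  "deltas": [
    {"xyz":[0,0,0.3],"turn":0,"jaw":255},
    {"xyz":[0,0,0.5],"turn":0,"jaw":255},
    {"xyz":[0,0,0.6],"turn":0,"jaw":255}
  ]
}}

```text
clock: 10.15
position: [0.458, 0.3103, 0.0323]
ee_rot: [-3.117, -0.392, -0.014]
force: [-1.5, -0.3, -2.7]
width: 0.376
```

Call:
{"name": "arm_command", "arguments": {
  "deltas": [
    {"xyz":[0,0,0.1],"turn":0,"jaw":255},
    {"xyz":[0,0,0.2],"turn":0,"jaw":255}
  ]
}}

```text
clock: 10.32
position: [0.4591, 0.3108, 0.0313]
ee_rot: [-3.116, -0.391, -0.017]
force: [0.1, -2.0, 15.0]
width: 0.376
```

Bench contact at the expected height. I relax slightly and release.

Call:
{"name": "arm_command", "arguments": {
  "deltas": [
    {"xyz":[0,0,-0.05],"turn":0,"jaw":255},
    {"xyz":[0,0,-0.05],"turn":0,"jaw":140},
    {"xyz":[0,0,-0.05],"turn":0,"jaw":80},
    {"xyz":[0,0,-0.05],"turn":0,"jaw":40},
    {"xyz":[0,0,-0.05],"turn":0,"jaw":0}
  ]
}}

```text
clock: 10.73
position: [0.459, 0.3109, 0.0318]
ee_rot: [-3.116, -0.391, -0.017]
force: [0.3, -0.9, 1.0]
width: 0.617
```

Call:
{"name": "arm_command", "arguments": {
  "deltas": [
    {"xyz":[0,0,0],"turn":0,"jaw":0},
    {"xyz":[0,0,0],"turn":0,"jaw":0},
    {"xyz":[0,0,0],"turn":0,"jaw":0},
    {"xyz":[0,0,0],"turn":0,"jaw":0},
    {"xyz":[0,0,0],"turn":0,"jaw":0}
  ]
}}

```text
clock: 11.15
position: [0.4591, 0.3109, 0.0318]
ee_rot: [-3.116, -0.391, -0.017]
force: [-0.1, 0.6, -0.5]
width: 0.973
```

```bash
python3 -c "
from h import *
to((.459,.3145,.033),ang=14.1)
snap('wrist','w9')
"
```

```text
t 11.15 pos [0.4591 0.3109 0.0318] ang 14.32 tilt [ 0.011  0.003 -1.   ] F [-0.1487  0.6241 -0.5409] w 0.973 q [-0.37  0.6  -0.45  1.92  0.4   0.7  -2.38]
  -> (0.459, 0.3145, 0.033) cm [ 0.08 -0.35 -0.11]
  turn deg 0.22
```

View pics/w9.png

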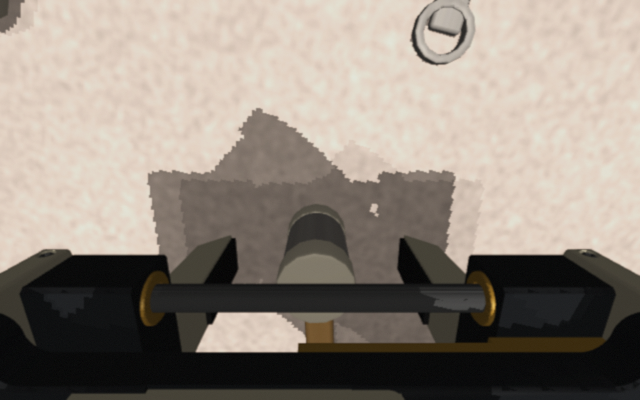

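The mallet stands free between the open fingers at (315,270). I go straight up, then over to the post.

Call:
{"name": "arm_command", "arguments": {
  "deltas": [
    {"xyz":[0,0,-2],"turn":0,"jaw":0},
    {"xyz":[0,0,-6],"turn":0,"jaw":0},
    {"xyz":[0,0,-10],"turn":0,"jaw":0},
    {"xyz":[0,0,-14],"turn":0,"jaw":0},
    {"xyz":[0,0,-17],"turn":0,"jaw":0}
  ]
}}

```text
clock: 11.62
position: [0.4574, 0.3111, 0.2052]
ee_rot: [-3.114, -0.392, -0.02]
force: [1.2, 1.3, -0.1]
width: 1.005
```

```bash
python3 -c "
from h import *
to((.4865,.032,.20),ang=14.1)
im=snap('wrist','w10'); meas(im,(.459,.313),.064,.08); meas(im,(.4865,.032),.095,.115)
"
```

```text
t 11.62 pos [0.4574 0.3111 0.2052] ang 14.34 tilt [ 0.012  0.004 -1.   ] F [ 1.242   1.2853 -0.0966] w 1.005 q [-0.29  0.39 -0.55  1.76  0.24  1.05 -2.24]
  -> (0.4865, 0.032, 0.2) cm [-4.1  27.76  0.43]
  turn deg 0.24
1047 [0.4621 0.3119 0.0699] zmed 0.06993672782251287 ((461.2817077636719, 311.50091552734375), 17.977087020874023) ((461.69122314453125, 311.64190673828125), (34.42621994018555, 35.009857177734375), 54.21977615356445)
460 [0.4879 0.0358 0.1022] zmed 0.10354681423676629 ((487.2601013183594, 33.07940673828125), 10.077780723571777) ((487.27490234375, 33.45659637451172), (18.94365882873535, 17.42782974243164), 57.30141067504883)
```

View pics/w10.png

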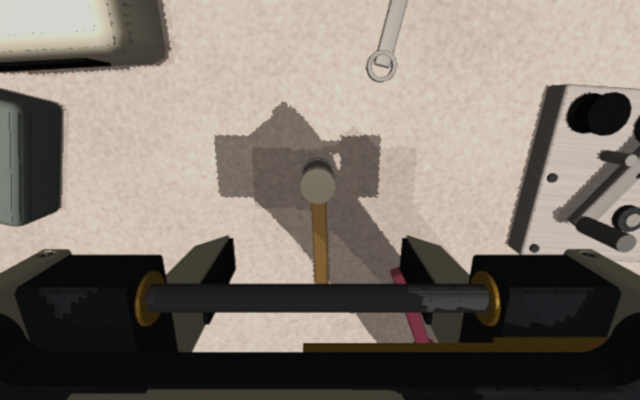

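The mallet stands at (318,183), its head upright with the top at 69.9 mm, within 3 mm of where it started. Now I go to the post.

Call:
{"name": "arm_command", "arguments": {
  "deltas": [
    {"xyz":[-0.5,3.6,0],"turn":0,"jaw":0},
    {"xyz":[-1,7.2,0],"turn":0,"jaw":0},
    {"xyz":[-1.6,10.8,0],"turn":0,"jaw":0},
    {"xyz":[-2.1,14.4,0],"turn":0,"jaw":0},
    {"xyz":[-2.7,18,0],"turn":0,"jaw":0}
  ]
}}

```text
clock: 12.08
position: [0.4776, 0.1303, 0.2092]
ee_rot: [-3.111, -0.392, -0.031]
force: [0.6, -0.6, 0.2]
width: 1.001
```

Call:
{"name": "arm_command", "arguments": {
  "deltas": [
    {"xyz":[-0.5,3.6,0],"turn":0,"jaw":0},
    {"xyz":[-1,7,0],"turn":0,"jaw":0},
    {"xyz":[-1.3,9,0],"turn":0,"jaw":0},
    {"xyz":[-1.4,9.7,0],"turn":0,"jaw":0},
    {"xyz":[-1.4,9.7,0],"turn":0,"jaw":0}
  ]
}}

```text
clock: 12.5
position: [0.4881, 0.0308, 0.2084]
ee_rot: [-3.112, -0.386, -0.031]
force: [0.3, 0.4, 0.3]
width: 1.0
```

```bash
python3 -c "
from h import *
im=snap('wrist','w11'); meas(im,(.487,.032),.098,.115);meas(im,(.597,-.01),.07,.1)
to((.487,.032,.20),(.487,.032,.072),ang=14.1)
"
```

```text
335 [0.4881 0.033  0.1038] zmed 0.10400658177706551 ((487.40667724609375, 32.82176971435547), 8.92296028137207) ((487.54833984375, 32.83408737182617), (17.270265579223633, 17.26209259033203), 25.46832275390625)
742 [ 0.599  -0.0087  0.0793] zmed 0.07848924681517827 ((599.5050048828125, -9.432007789611816), 12.900861740112305) ((599.2955932617188, -9.687324523925781), (24.62177276611328, 24.8144474029541), 13.873321533203125)
t 12.55 pos [0.4881 0.0329 0.2086] ang 14.28 tilt [ 0.019  0.009 -1.   ] F [-0.9129  1.8878 -0.0421] w 1.0 q [ 0.22  0.26 -0.48  1.91  0.14  0.98 -1.64]
  -> (0.487, 0.032, 0.2) cm [-0.14  0.06  0.85]
  -> (0.487, 0.032, 0.072) cm [-0.4   0.11 13.65]
  turn deg 0.18
```

View pics/w11.png

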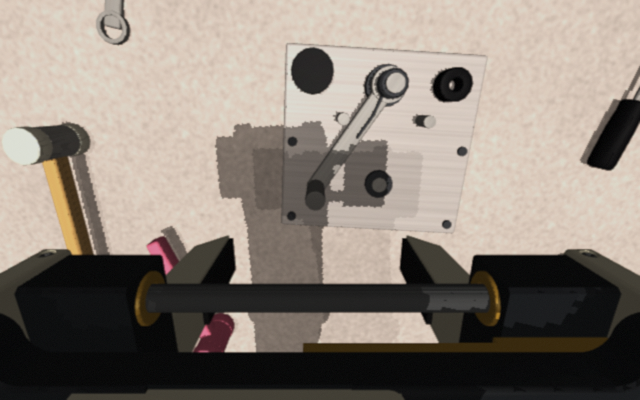

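The wrist view shows the post at (315,190), pivot at (391,83) and pin at (379,183), with the mallet standing undisturbed at (25,145). I descend with the jaws half shut.

Call:
{"name": "arm_command", "arguments": {
  "deltas": [
    {"xyz":[0,0.1,2],"turn":0,"jaw":110},
    {"xyz":[-0.1,0.1,5],"turn":0,"jaw":110},
    {"xyz":[-0.2,0.1,7.5],"turn":0,"jaw":110},
    {"xyz":[-0.3,0.1,9],"turn":0,"jaw":110},
    {"xyz":[-0.3,0.1,9],"turn":0,"jaw":110}
  ],
  "force": 40
}}

```text
clock: 12.97
position: [0.4847, 0.0339, 0.1157]
ee_rot: [-3.109, -0.395, -0.023]
force: [-0.3, 0.5, 0.1]
width: 0.691
```

```bash
python3 -c "
from h import *
im=snap('wrist','w12')
to((.4875,.0328,.074),ang=14.1)
"
```

```text
t 13.02 pos [0.4858 0.034  0.1175] ang 14.46 tilt [ 0.016  0.01  -1.   ] F [-0.4571 -0.4138  0.971 ] w 0.646 q [ 0.18  0.38 -0.45  2.02  0.22  0.77 -1.72]
  -> (0.4875, 0.0328, 0.074) cm [0.06 0.18 4.35]
  turn deg 0.36
```

View pics/w12.png

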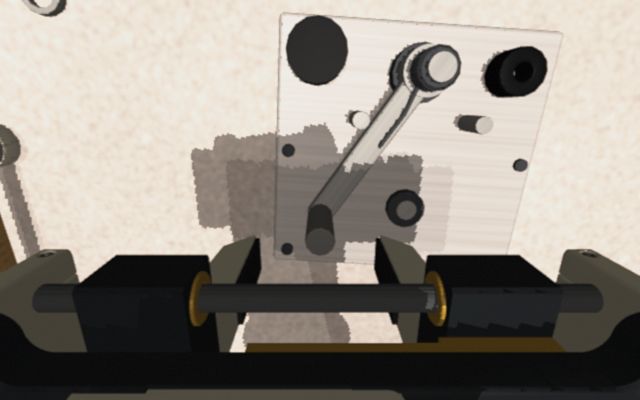

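The post at (320,240) is centred between the fingers. I go down to grasp height and close.

Call:
{"name": "arm_command", "arguments": {
  "deltas": [
    {"xyz":[0.1,0.15,1],"turn":0,"jaw":130},
    {"xyz":[0.1,0.15,2.5],"turn":0,"jaw":130},
    {"xyz":[0.1,0.15,3.8],"turn":0,"jaw":130},
    {"xyz":[0.1,0.15,4.3],"turn":0,"jaw":130},
    {"xyz":[0.1,0.15,4.3],"turn":0,"jaw":130}
  ]
}}

```text
clock: 13.43
position: [0.4877, 0.0337, 0.0741]
ee_rot: [-3.109, -0.396, -0.025]
force: [-0.5, 0.8, 0.4]
width: 0.49
```

```bash
python3 -c "
from h import *
to((.4875,.0328,.074),ang=14.1)
"
```

```text
t 13.43 pos [0.4877 0.0337 0.0741] ang 14.51 tilt [ 0.015  0.01  -1.   ] F [-0.4905  0.8429  0.4476] w 0.49 q [ 0.15  0.44 -0.42  2.06  0.27  0.68 -1.76]
  -> (0.4875, 0.0328, 0.074) cm [-0.05  0.08  0.01]
  turn deg 0.41
```

Call:
{"name": "arm_command", "arguments": {
  "deltas": [
    {"xyz":[0,0.1,0],"turn":0,"jaw":255},
    {"xyz":[0,0.1,0],"turn":0,"jaw":255},
    {"xyz":[0,0.1,0],"turn":0,"jaw":255},
    {"xyz":[0,0.1,0],"turn":0,"jaw":255},
    {"xyz":[0,0.1,0],"turn":0,"jaw":255}
  ]
}}

```text
clock: 13.85
position: [0.4881, 0.0332, 0.0746]
ee_rot: [-3.108, -0.396, -0.026]
force: [1.5, 3.5, 2.9]
width: 0.184
```

Call:
{"name": "arm_command", "arguments": {
  "deltas": [
    {"xyz":[0,0,0],"turn":0,"jaw":255},
    {"xyz":[0,0,0],"turn":0,"jaw":255}
  ]
}}

```text
clock: 14.02
position: [0.4882, 0.0334, 0.0747]
ee_rot: [-3.108, -0.396, -0.027]
force: [0.5, 0.7, -0.6]
width: 0.193
```

```bash
python3 -c "
from h import *
pv=np.array([.5985,-.0095]); o=observe(); d=o['position'][:2]-pv; r=np.hypot(*d); a0=np.degrees(np.arctan2(d[1],d[0])); print(r,a0)
T=[]
for k in range(6,76,6):
    a=np.radians(a0+k); T.append((*np.round(pv+.12*np.array([np.cos(a),np.sin(a)]),4),.074))
to(*T)
"
```

```text
0.11836036530072627 158.7313073322117
t 14.02 pos [0.4882 0.0334 0.0747] ang 14.53 tilt [ 0.016  0.011 -1.   ] F [ 0.4982  0.7082 -0.5861] w 0.193 q [ 0.15  0.44 -0.42  2.06  0.27  0.68 -1.76]
  -> (np.float64(0.4827), np.float64(0.0221), 0.074) cm [-0.82  0.96  0.05]
  -> (np.float64(0.4801), np.float64(0.0098), 0.074) cm [-1.38  2.08  0.03]
  -> (np.float64(0.4787), np.float64(-0.0027), 0.074) cm [-1.83  3.26  0.01]
  -> (np.float64(0.4786), np.float64(-0.0152), 0.074) cm [-2.15  4.47  0.  ]
  -> (np.float64(0.4799), np.float64(-0.0277), 0.074) cm [-2.34  5.71 -0.01]
  -> (np.float64(0.4824), np.float64(-0.04), 0.074) cm [-2.4   6.96 -0.02]
  -> (np.float64(0.4863), np.float64(-0.052), 0.074) cm [-2.33  8.22 -0.03]
  -> (np.float64(0.4913), np.float64(-0.0635), 0.074) cm [-2.13  9.46 -0.03]
  -> (np.float64(0.4976), np.float64(-0.0744), 0.074) cm [-1.8  10.67 -0.03]
  -> (np.float64(0.5049), np.float64(-0.0846), 0.074) cm [-1.35 11.84 -0.03]
  -> (np.float64(0.5133), np.float64(-0.094), 0.074) cm [-0.77 12.97 -0.03]
  -> (np.float64(0.5225), np.float64(-0.1024), 0.074) cm [-0.09 14.01 -0.02]
```

The post is gripped, opening 18 mm. I swing along the arc, letting the tool turn partway with the arm.

Call:
{"name": "arm_command", "arguments": {
  "deltas": [
    {"xyz":[-0.75,0.95,0],"turn":-2,"jaw":255},
    {"xyz":[-1.35,2.1,0],"turn":-4,"jaw":255},
    {"xyz":[-1.8,3.25,0],"turn":-6,"jaw":255},
    {"xyz":[-2.1,4.45,0],"turn":-8,"jaw":255},
    {"xyz":[-2.3,5.7,0],"turn":-10,"jaw":255}
  ]
}}

```text
clock: 14.43
position: [0.4791, -0.0254, 0.0744]
ee_rot: [-3.059, -0.673, -0.027]
force: [-7.4, 10.3, 13.1]
width: 0.185
```

```bash
cat >> h.py <<'E'
def arc(*ks):
    pv=np.array([.5985,-.0095]); o=observe(); d=o['position'][:2]-pv; r=np.hypot(*d); a0=np.degrees(np.arctan2(d[1],d[0]))
    print('r',round(r,4),'joint',round((a0-158.7)/57.3,3)); 
    a=[np.radians(a0+k) for k in ks]
    to(*[tuple(float(x) for x in (*np.round(pv+.119*np.array([np.cos(b),np.sin(b)]),4),.074)) for b in a])
    f=o['force'][:2]; u=d/r; print('Frad',f@u,'Ftan(ccw)',f@np.array([-u[1],u[0]]))
E
python3 -c "
from h import *
arc(5,10,15,20,25,30)
"
```

```text
r 0.1204 joint -5.779
t 14.43 pos [ 0.4791 -0.0254  0.0744] ang 24.83 tilt [ 0.015  0.012 -1.   ] F [-7.4157 10.3306 13.0627] w 0.185 q [ 0.31  0.44 -0.47  2.07  0.29  0.68 -1.48]
  -> (0.4824, -0.0354, 0.074) cm [-0.12  1.05  0.03]
  -> (0.4851, -0.0454, 0.074) cm [-0.3   2.07  0.02]
  -> (0.4886, -0.0552, 0.074) cm [-0.39  3.1   0.01]
  -> (0.493, -0.0646, 0.074) cm [-0.39  4.14  0.01]
  -> (0.4982, -0.0736, 0.074) cm [-0.29  5.18  0.01]
  -> (0.5042, -0.0821, 0.074) cm [-0.11  6.2   0.  ]
Frad 5.987789358569053 Ftan(ccw) -11.218731829075654
```

The joint is at about 0.50 rad, already past the 0.45 block, so the lock is clear. I carry on.

Call:
{"name": "arm_command", "arguments": {
  "deltas": [
    {"xyz":[-0.2,1.05,-0.1],"turn":-4,"jaw":255},
    {"xyz":[-0.35,2.05,-0.1],"turn":-8,"jaw":255},
    {"xyz":[-0.45,3.1,-0.1],"turn":-12,"jaw":255},
    {"xyz":[-0.45,4.15,-0.1],"turn":-16,"jaw":255},
    {"xyz":[-0.35,5.2,-0.1],"turn":-20,"jaw":255}
  ]
}}

```text
clock: 14.85
position: [0.4952, -0.0725, 0.0746]
ee_rot: [-2.892, -1.203, -0.023]
force: [-8.4, 9.1, 5.4]
width: 0.187
```

```bash
sed -i 's/(a0-158.7)/((a0%360)-158.7)/' h.py; python3 -c "
from h import *
arc(3,6,9,12,15)
"
```

```text
r 0.121 joint 0.919
t 14.85 pos [ 0.4952 -0.0725  0.0746] ang 45.18 tilt [ 0.01   0.014 -1.   ] F [-8.3748  9.0638  5.3666] w 0.187 q [ 0.47  0.49 -0.55  2.01  0.36  0.73 -1.08]
  -> (0.5003, -0.0767, 0.074) cm [0.06 0.66 0.05]
  -> (0.5039, -0.0817, 0.074) cm [-0.04  1.27  0.05]
  -> (0.5078, -0.0866, 0.074) cm [-0.11  1.89  0.05]
  -> (0.512, -0.0912, 0.074) cm [-0.14  2.51  0.05]
  -> (0.5164, -0.0956, 0.074) cm [-0.15  3.13  0.04]
Frad 2.4327429243620915 Ftan(ccw) -12.098369271829148
```

Call:
{"name": "arm_command", "arguments": {
  "deltas": [
    {"xyz":[-0.05,0.6,0],"turn":0,"jaw":255},
    {"xyz":[-0.15,1.2,0],"turn":0,"jaw":255},
    {"xyz":[-0.2,1.8,0],"turn":0,"jaw":255},
    {"xyz":[-0.25,2.2,0],"turn":0,"jaw":255},
    {"xyz":[-0.25,2.4,0],"turn":0,"jaw":255}
  ]
}}

```text
clock: 15.27
position: [0.5069, -0.0911, 0.0743]
ee_rot: [-2.89, -1.204, -0.013]
force: [-15.1, 3.1, 17.0]
width: 0.189
```

```bash
python3 -c "
from h import *
arc(1,2,3,4,5)
"
```

```text
r 0.1227 joint 1.1
t 15.27 pos [ 0.5069 -0.0911  0.0743] ang 45.23 tilt [ 0.003  0.013 -1.   ] F [-15.097    3.1402  16.9939] w 0.189 q [ 0.49  0.51 -0.55  1.97  0.36  0.75 -1.05]
  -> (0.5111, -0.0902, 0.074) cm [0.36 0.23 0.04]
  -> (0.5125, -0.0917, 0.074) cm [0.35 0.44 0.03]
  -> (0.5139, -0.0932, 0.074) cm [0.34 0.64 0.03]
  -> (0.5154, -0.0947, 0.074) cm [0.34 0.85 0.03]
  -> (0.5169, -0.0961, 0.074) cm [0.35 1.06 0.03]
Frad 9.179761008673852 Ftan(ccw) -12.39003679073957
```

Call:
{"name": "arm_command", "arguments": {
  "deltas": [
    {"xyz":[0.1,0.3,-0.1],"turn":0,"jaw":255},
    {"xyz":[0.1,0.5,-0.1],"turn":0,"jaw":255},
    {"xyz":[0.1,0.5,-0.1],"turn":0,"jaw":255}
  ]
}}

```text
clock: 15.52
position: [0.5079, -0.0925, 0.0745]
ee_rot: [-2.886, -1.206, -0.004]
force: [-10.7, 6.2, 4.7]
width: 0.187
```

```bash
sed -i 's/\[.5985,-.0095\]/[.596,-.0115]/; s/158.7/157.2/' h.py; python3 -c "
from h import *
arc(1,2,3)
"
```

```text
r 0.1197 joint 1.142
t 15.52 pos [ 0.5079 -0.0925  0.0745] ang 45.35 tilt [-0.003  0.014 -1.   ] F [-10.6703   6.216    4.7249] w 0.187 q [ 0.49  0.51 -0.55  1.96  0.36  0.76 -1.04]
  -> (0.5099, -0.0936, 0.074) cm [0.06 0.22 0.05]
  -> (0.5113, -0.0951, 0.074) cm [0.05 0.42 0.05]
  -> (0.5128, -0.0965, 0.074) cm [0.06 0.63 0.05]
Frad 3.643001314366335 Ftan(ccw) -11.799238007273427
```

Call:
{"name": "arm_command", "arguments": {
  "deltas": [
    {"xyz":[0.05,0.5,0],"turn":0,"jaw":255},
    {"xyz":[0.05,0.8,0],"turn":0,"jaw":255},
    {"xyz":[0.05,0.8,0],"turn":0,"jaw":255}
  ]
}}

```text
clock: 15.77
position: [0.5115, -0.0971, 0.0744]
ee_rot: [-2.883, -1.207, 0.003]
force: [-10.8, 3.2, 12.6]
width: 0.185
```

```bash
python3 -c "
from h import *
arc(1,2,3)
im=snap('top','t13')
cv2.imwrite('pics/t13c.png',cv2.resize(np.clip(im['frame'][120:260,240:400,::-1]*1.8,0,255).astype(np.uint8),None,fx=4,fy=4))
im=snap('scene','s13')
cv2.imwrite('pics/s13c.png',cv2.resize(np.clip(im['frame'][80:310,240:420,::-1]*1.8,0,255).astype(np.uint8),None,fx=2.6,fy=2.6))
"
```

```text
r 0.1203 joint 1.189
t 15.77 pos [ 0.5115 -0.0971  0.0744] ang 45.42 tilt [-0.008  0.014 -1.   ] F [-10.8267   3.2267  12.5856] w 0.185 q [ 0.5   0.52 -0.55  1.95  0.36  0.78 -1.03]
  -> (0.5139, -0.0976, 0.074) cm [0.13 0.21 0.04]
  -> (0.5154, -0.099, 0.074) cm [0.14 0.42 0.04]
  -> (0.5169, -0.1004, 0.074) cm [0.15 0.62 0.03]
Frad 5.312712952937057 Ftan(ccw) -9.970140242904717
```

View pics/t13c.png

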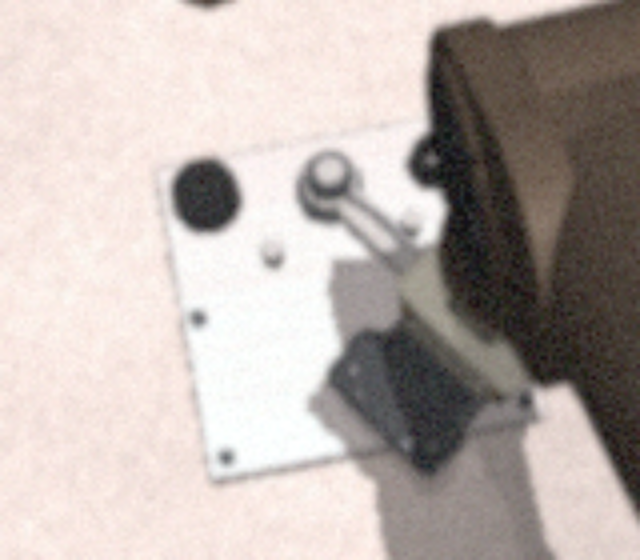

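View pics/s13c.png

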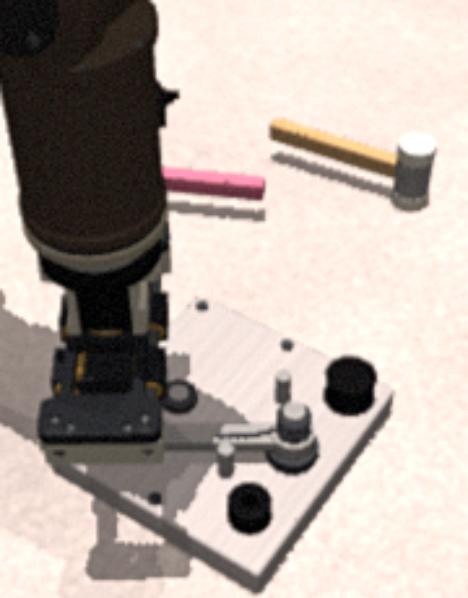

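The top crop shows the arm bar's edge at (395,245) very close to the right stop peg at (410,220). The mallet stands undisturbed. I keep pushing until the tangential force climbs above the spring's 8 N and motion stops.

Call:
{"name": "arm_command", "arguments": {
  "deltas": [
    {"xyz":[0.1,0.5,-0.05],"turn":0,"jaw":255},
    {"xyz":[0.1,0.9,-0.05],"turn":0,"jaw":255},
    {"xyz":[0.1,0.9,-0.05],"turn":0,"jaw":255}
  ]
}}

```text
clock: 16.12
position: [0.5119, -0.098, 0.0742]
ee_rot: [-2.873, -1.209, 0.018]
force: [-24.6, 14.4, 22.0]
width: 0.187
```

```bash
python3 -c "
from h import *
arc(2)
"
```

```text
r 0.1206 joint 1.197
t 16.12 pos [ 0.5119 -0.098   0.0742] ang 45.65 tilt [-0.02   0.018 -1.   ] F [-24.5615  14.3888  22.0326] w 0.187 q [ 0.5   0.53 -0.55  1.94  0.35  0.79 -1.02]
  -> (0.5161, -0.0997, 0.074) cm [0.17 0.42 0.01]
Frad 6.801749757425809 Ftan(ccw) -27.64130323427084
```

It stalled: 9 mm commanded, 1 mm moved, and 28 N. That is the end stop. I ease to a moderate holding push and check that it is steady.

Call:
{"name": "arm_command", "arguments": {
  "deltas": [
    {"xyz":[0.05,0.5,-0.15],"turn":0,"jaw":255},
    {"xyz":[0.05,0.5,-0.15],"turn":0,"jaw":255},
    {"xyz":[0.05,0.5,-0.15],"turn":0,"jaw":255},
    {"xyz":[0.05,0.5,-0.15],"turn":0,"jaw":255}
  ]
}}

```text
clock: 16.45
position: [0.5116, -0.0976, 0.0745]
ee_rot: [-2.865, -1.212, 0.028]
force: [-13.2, 12.8, 3.8]
width: 0.188
```

```bash
python3 -c "
from h import *
arc(2)
im=snap('wrist','w14'); im2=snap('top','t14'); im3=snap('scene','s14'); arc(2)
meas(im,(.598,-.01),.07,.1)
meas(im2,(.457,.311),.06,.08); meas(im3,(.502,-.036),.037,.07,.012)
"
```

```text
r 0.1206 joint 1.193
t 16.45 pos [ 0.5116 -0.0976  0.0745] ang 45.86 tilt [-0.028  0.021 -0.999] F [-13.2284  12.8165   3.8148] w 0.188 q [ 0.5   0.53 -0.55  1.93  0.35  0.81 -1.01]
  -> (0.5157, -0.0993, 0.074) cm [0.16 0.42 0.04]
Frad 0.11124774309515195 Ftan(ccw) -18.418489147953007
r 0.1206 joint 1.193
t 16.6 pos [ 0.5116 -0.0976  0.0745] ang 45.86 tilt [-0.028  0.021 -0.999] F [-13.5721  11.8394   3.8028] w 0.189 q [ 0.5   0.53 -0.55  1.93  0.35  0.81 -1.01]
  -> (0.5157, -0.0993, 0.074) cm [0.16 0.42 0.04]
Frad 1.0511333976631636 Ftan(ccw) -17.979614031293952
1377 [ 0.5947 -0.0147  0.0785] zmed 0.07810740583354997 ((598.2144775390625, -11.02730655670166), 12.677236557006836) ((594.4765014648438, -14.879557609558105), (11.36378002166748, 25.346485137939453), 45.8631706237793)
214 [0.4581 0.308  0.0694] zmed 0.06954502633996296 ((458.7575378417969, 309.2161865234375), 18.528987884521484) ((458.5512390136719, 308.4765930175781), (35.10564041137695, 33.44271469116211), 87.43555450439453)
84 [ 0.5028 -0.036   0.0391] zmed 0.03894504646884417 ((501.9636535644531, -36.56391525268555), 14.333473205566406) ((502.251953125, -36.403621673583984), (21.86484146118164, 23.994678497314453), 85.36457824707031)
```

View pics/w14.png

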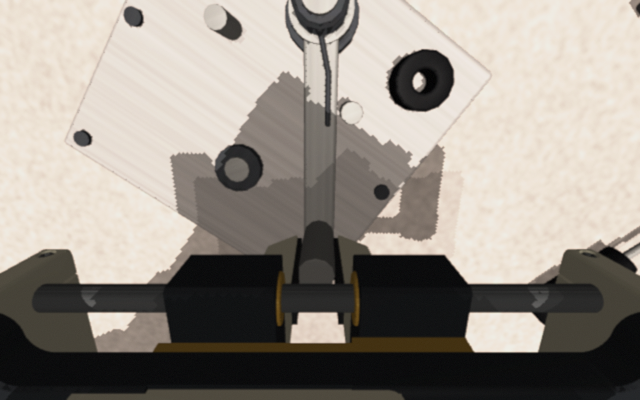

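View pics/t14.png

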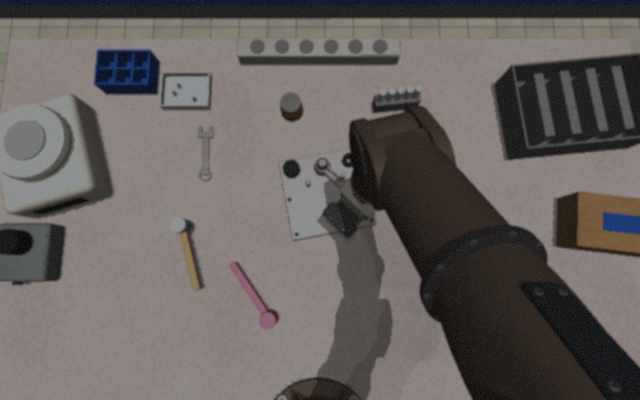

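In the wrist view the arm bar's right edge at (338,112) bears on the stop peg at (350,112), and the post is pinched at (318,255). The pin at (238,167) is still low in its bushing. The push is steady at 18 N, and in the top view the mallet and bystanders are where they were. I hand in.

```bash
python3 -c "
from cell import sign_off,observe
print(sign_off()); print(observe()['clock'])"
```

```text
the job is handed in; nothing more can be done
None
the job is handed in; nothing more can be done
```

The job is done and handed in at about 16.6 s of the 64 s allowed, with the gripper still holding the tensioner arm at its end stop.

- **Pin:** I gripped the mallet by its head and pressed the pin down until the force rose sharply to 29 N. The pin top then measured 39.9 mm (home is 40 mm), and the fingers never touched it.
- **Mallet:** It is standing on the bench to the left of the unit, within 3 mm of where it started.
- **Tensioner:** I pinched the roller post and swung it past the 0.45 rad block to the end stop. There it stalled, and the wrist view shows the bar against the stop peg. It was holding a steady push of about 18 N at hand-in.
- **Bystanders:** In the last top view, everything visible was where it had been. The arm hid the bottle, screwdriver and part of the spare roller, so I did not recheck those three.

Two checks disagreed slightly:
- **Arm angle:** The angle worked out from the tool position was 1.19 rad instead of 1.15. The cameras' positions for the pivot differ by about 3 mm, so I trusted the stall and the visible contact instead.
- **Pin height:** The last scene-camera reading at the pin was a median of 38.9 mm, but it mixes in the bushing rim. I trusted the close wrist-camera reading of 39.9 mm.

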